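Pair the clothes pegs in the pull-out tray

ROBOT

A 6-joint arm with a two-finger parallel gripper is mounted at the origin on the work surface. World frame = base frame: x ahead of the robot, y to its left, z up, the work surface at z = 0. Lengths are in m, angles in rad, forces in N, time in s.
With the tool pointing down it reaches from about 0.35 to 0.975 m from the base axis. Payload 4.9 kg.
Tool frame: the origin (TCP) lies at the very end of the fingers, on their centre line; the grasp point (between the pads) lies ctrl.grip_point_offset behind it (ctrl.grip_point_offset is the distance from the TCP to the grasp point, in m); z points along the fingers, y is the direction in which the jaws open and shut (so a half turn about z gives the same grasp; the last joint's range is limited). The gripper opens to 85 mm and grips with 20 to 120 N. Pads are 22 mm wide; open, the fingers measure 114 mm over their backs; the gripper's body (76 mm by 85 mm) begins 54 mm behind the grasp point. The pads swing forward as they close: fully open they stand 13 mm farther back than shut.
Start: joints at [1.063, 0.053, 1.613, -0, 1.476, -0.119], TCP at [0.237, 0.578, 0.231] pointing down, gripper open.
Joint ranges: [-3.01, 3.01], [-1.01, 2.22], [0.06, 2.58], [-1.02, 4.17], [0.09, 2.62], [-3.14, 3.14]. Speed limits (rad/s): [2.57, 2.57, 3.14, 3.14, 3.14, 3.14].

INTERFACE

Orientations are given as a rotation vector (axis times angle).
In Python, from station import ctrl gives the robot as it stands. The module is installed in compiled form; this text tells all that it offers.
- The arm moves only by the shell command python3 -m creep 'ROWS' [FORCE]. ROWS is JSON, a list of rows, each a list of 5 numbers: the closure in counts, from 0 (fully open) to 255 (shut), then the shift along the tool's x, y, z in mm, then the turn about the tool's z in rad. A call has 1 to 12 rows; each row is the pose to reach, as a shift and turn from the pose commanded when the call began, along the tool's axes at that moment; what a row does not reach only later rows make up. A row lasts 1/12 s, in which the tool goes at most 41.7 mm and 7.16 degrees, less where a joint would pass 70% of its speed; a pose out of reach is approached as far as the arm can. A call with a gripper value outside its range is refused whole. The fingers move at their own pace and stop on an object; FORCE is the grip in N (left out, the last holds). Time passes only in rows, so rows that repeat a pose let the fingers close. It gives the time, the measured TCP pose, the force and the opening at its end, in the units of the state.
- ctrl.get_obs(): the state, without advancing time (a new reading comes with each control period).
- ctrl.get_image(name): name is "scene" or "side" or "wrist"; returns the picture (420x560x3 uint8, red, green, blue); there is no depth.
- ctrl.calibration(name): a dict with "fx", "fy", "cx", "cy" (pixels), "k1" (the pictures are not rectified: a ray, as slopes to the right and down, at radius r is drawn at 1 + k1 r^2 times it, then the intrinsics apply), "R" (3x3) and "t" (3): a world point X has camera coordinates R X + t. Camera axes: x right, y down, z forward; pixel columns grow to the right and rows downward; lengths in m; the calibration is good to about 2 mm. A picture is of the moment at which its call begins: read the wrist's pose just before it. calibration takes no time and is no camera call; for the wrist camera it gives the pose at the moment of the call.
- ctrl.finish_job(): hands the job in, once; it reports no verdict.
Trained networks look in the newest picture that a camera, given by its name, has taken for a name from the list of things; names that differ only in an ending like _2 or _b are one class to them, and where a whole thing is asked for, a point or a joint stands for the part that bears it (a point fixed in the world has none). Each returns a list of dicts, best first, with "conf" (0 to 1); they miss things now and then, are a little off and sometimes report something else, mostly with a low value. They report only what shows in the picture. A call takes as long as a camera call. They do not tell look-alikes from the thing itself.
- ctrl.boxes_of(camera, label): "rect" ([left, top, width, height] in pixels, round what is visible of it).
- ctrl.outline_of(camera, label): "mask" (420x560 bool, what is visible of it) and "rect" ([left, top, width, height] in pixels, round what is visible of it).
The state is a dict: "t": time; "q": joint angles; "dq": joint speeds; "effort": joint torques, N m; "tool_pos": TCP position; "tool_rot": TCP orientation; "contact_force": force on the tool from outside, world axes, zero at the start; "wrist_torque": the same for the moment, N m; "opening": finger opening in m.
Only numpy, scipy, OpenCV 4.12 (cv2) and the standard library are available. Lean on these libraries where they do the work, as an engineer would, in place of code of your own. Each camera call takes 0.05 s, during which the arm holds its last target. There are 200 camera calls.

TASK

A long and a short clothes peg lie in the two compartments of the pulled-out beige tray, and their matches are among the three pegs on the ledge. Lay each matching peg flat beside its own match, in the same compartment and parallel with it, then push the tray fully home under its shelf. Leave the odd round-ended peg and everything else where they are.

Things in the scene. Friction and masses are not known exactly. Their poses are not given: they have to be found in the camera images.
- peg_long: Orange clothes peg, steel spring, lying on its side, 12 mm high, 92 mm long, plain straight ends. Origin: middle of its length, at the underside; x along it to the jaws, z up. Straight and 16 mm wide from 10 mm behind the origin to the jaws (grip across, at the origin); finger ends flare to about 28 mm overall. It lies on the ledge.
- peg_short: Orange clothes peg, steel spring, lying on its side, 12 mm high, 58 mm long, plain straight ends. Origin: middle of its length, at the underside; x along it to the jaws, z up. Straight and 16 mm wide from 10 mm behind the origin to the jaws (grip across, at the origin); finger ends flare to about 23 mm overall. It lies on the ledge.
- mate_long: Orange clothes peg, steel spring, lying on its side, 12 mm high, 92 mm long, plain straight ends. Origin: middle of its length, at the underside; x along it to the jaws, z up. Straight and 16 mm wide from 10 mm behind the origin to the jaws (grip across, at the origin); finger ends flare to about 28 mm overall. In a tray compartment, by its outer wall: the match of peg_long.
- mate_short: Orange clothes peg, steel spring, lying on its side, 12 mm high, 58 mm long, plain straight ends. Origin: middle of its length, at the underside; x along it to the jaws, z up. Straight and 16 mm wide from 10 mm behind the origin to the jaws (grip across, at the origin); finger ends flare to about 23 mm overall. In the other tray compartment, by its outer wall: the match of peg_short.
- peg_odd: Orange clothes peg, steel spring, lying on its side, 12 mm high, 74 mm long, with a 22 mm round disc on each finger end. Origin: middle of its length, at the underside; x along it to the jaws, z up. Straight and 16 mm wide from 10 mm behind the origin to the jaws (grip across, at the origin); finger ends flare to about 49 mm overall. It has no match; it stays on the ledge.
- tray_floor (a point): Centre of the beige tray's inner floor, 6 mm above the ledge; moves with the tray. x: the way it closes, y across, z up. A divider (5 mm thick, 12 mm above the floor) along x at y = 0 makes two compartments 121 mm (x) by 109 mm (y); walls rise 16 mm above the floor. The pegs in them lie along x, about 90 mm from y = 0; the free space is between them and the divider.
- tray_front (a point): Centre of the outer face of the tray's front panel (240 mm wide, 34 mm high, 6 mm thick, top 36 mm above the ledge, thin lip 6 mm proud at its top); same axes as tray_floor. Push here along +x to close the tray.
- tray (a joint): How far the tray has been pushed in, m: 0 fully pulled out, 0.125 fully home against its stop (front flush with the shelf's front edge). It slides stiffly (about 1.5 N) and stays where it is left.
- riser: Fixed mahogany shelf, 160 mm deep, 270 mm wide, 54 mm high, under which the tray slides. Origin: centre of its footprint; its front edge is at x = -80 mm in its own axes. Its board's underside is 40 mm above the ledge.
- incense_holder: White ceramic incense holder, 44 mm across, 28 mm high, on the ledge among the pegs; origin at centre of underside. Leave alone.
- earring_stand: Clear acrylic T-shaped earring stand, 85 mm wide, 76 mm high, on the shelf; origin at centre of underside. Leave alone.
- scent_bottle: Amber glass scent bottle, 36 mm across, 75 mm high, on the ledge left of the shelf; origin at centre of underside. Leave alone.
- cream_jar: White cream jar, 54 mm across, 45 mm high, on the left of the ledge; origin at centre of underside. Leave alone.
- hair_brush: Flat clothes brush with a wooden handle, 190 mm long, lying on the left of the ledge. Leave alone.
Things that resemble listed ones, but are neither listed nor needed, are in the scene too. What is shaped like the peg_short but blue is not meant.

How it is judged:
By the outcome, as a careful person would: the job done as asked, in the order asked, and still so for the second after the job is handed in, with the robot touching nothing.
It also fails if it takes over 64 s, if anything falls off the work surface, if the arm or the gripper's body presses on something with over 40 N, if the wrist force passes 120 N, or if a joint passes its speed limit or range.

## Working session

There is one attempt and no reset: what is moved stays moved. The work goes in short steps, Python scripts to look and compute and a shell command to move; the robot and the scene stay as the last step left them, time stands still between calls to the robot, and variables do not carry over. Pictures are saved under pics/ and viewed, about 8 in all and at most 12, crops included, and the job is handed in when it is done.

```bash
mkdir -p pics; cat > h.py <<'E'
import numpy as np, cv2
from station import ctrl
def snap(n,f):
    im=ctrl.get_image(n); cv2.imwrite('pics/'+f,im[:,:,::-1]); return im
def px2w(cam,uv,z,c=None):
    c=c or ctrl.calibration(cam); R=np.array(c['R']);t=np.array(c['t'])
    K=np.array([[c['fx'],0,c['cx']],[0,c['fy'],c['cy']],[0,0,1.]])
    p=cv2.undistortPoints(np.array(uv,float).reshape(-1,1,2),K,np.array([c['k1'],0,0,0.]))[:,0]
    d=np.c_[p,np.ones(len(p))]@R; o=-R.T@t
    return o+d*((z-o[2])/d[:,2])[:,None]
def w2px(cam,X,c=None):
    c=c or ctrl.calibration(cam); R=np.array(c['R']);t=np.array(c['t'])
    K=np.array([[c['fx'],0,c['cx']],[0,c['fy'],c['cy']],[0,0,1.]])
    return cv2.projectPoints(np.array(X,float).reshape(-1,1,3),cv2.Rodrigues(R)[0],t,K,np.array([c['k1'],0,0,0.]))[0][:,0]
E
python3 - <<'E'
from h import *
a=snap('scene','a.png')
for l in ['peg_long','peg_odd','riser','tray_front']:
    for d in ctrl.outline_of('scene',l)[:8]:
        m=d['mask'].astype(np.uint8); c=max(cv2.findContours(m,0,2)[0],key=cv2.contourArea)
        print(l,round(d['conf'],2),d['rect'],np.round(px2w('scene',cv2.boxPoints(cv2.minAreaRect(c)),0.012)[:,:2],3).tolist())
b=snap('side','b.png'); 
print(ctrl.get_obs(),ctrl.grip_point_offset)
c=ctrl.calibration('side');print(c)
E
```

```text
peg_odd 0.59 [210.3, 175.2, 19.8, 16.6] [[0.647, -0.272], [0.569, -0.286], [0.581, -0.228], [0.657, -0.216]]
riser 0.58 [218.0, 216.0, 103.5, 102.9] [[0.728, -0.03], [0.488, -0.077], [0.578, 0.299], [0.759, 0.305]]
tray_front 0.93 [281.5, 214.5, 77.1, 70.8] [[0.554, 0.046], [0.405, -0.003], [0.456, 0.288], [0.577, 0.309]]
{'t': 0.3, 'q': array([ 1.06300868e+00,  5.29256414e-02,  1.61339013e+00, -1.12751471e-05,
        1.47602072e+00, -1.18980467e-01]), 'dq': array([-0.00050366, -0.00062191, -0.00465715,  0.00141092, -0.00163955,
       -0.00062235]), 'effort': array([ 1.74377024e-04, -3.93100619e+01, -3.69757175e+01, -1.16508768e-04,
        3.97144220e-03,  3.10018311e-05]), 'tool_pos': array([0.23680322, 0.57814617, 0.23087051]), 'tool_rot': array([-6.06853320e-01, -3.08220028e+00,  1.11686227e-03]), 'contact_force': array([ 0.13234296, -0.28823663,  0.18012199]), 'wrist_torque': array([-0.02277421, -0.04797332, -0.02619795]), 'opening': 0.08562975235673209} 0.0187
{'fx': 487.19597112681186, 'fy': 487.19597112681186, 'cx': 274.012474030237, 'cy': 207.03065939196998, 'k1': -0.008947205384659223, 'R': array([[ 0.87456378, -0.48477302, -0.01154652],
       [-0.33298503, -0.58307742, -0.74104096],
       [ 0.35250415,  0.65193239, -0.67136054]]), 't': array([-0.46665479,  0.24638352,  1.13331485])}
```

View pics/a.png

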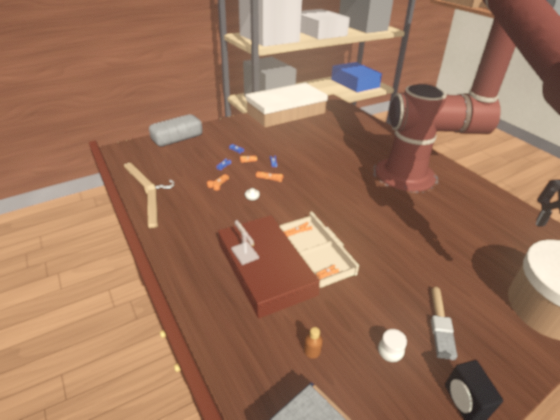

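View pics/b.png

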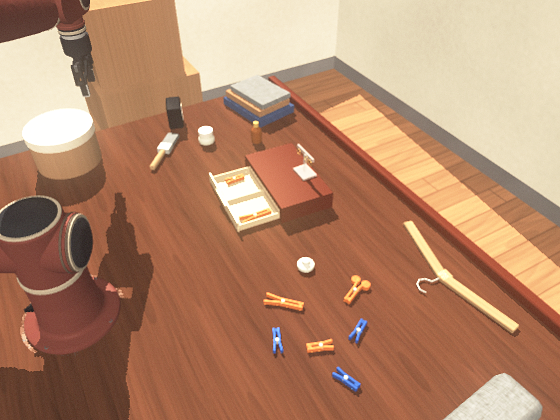

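The side view shows the ledge pegs clearly: long at about (284,302), short at (320,346), odd at (357,289), with blue look-alikes around them. The mates are in the tray at (234,180) and (254,216). Next I'll measure these from the side image.

```bash
python3 - <<'E'
from h import *
im=cv2.imread('pics/b.png'); hsv=cv2.cvtColor(im,cv2.COLOR_BGR2HSV)
m=cv2.inRange(hsv,(4,170,140),(17,255,255)); m[:150]=0
m=cv2.morphologyEx(m,cv2.MORPH_CLOSE,np.ones((5,5)))
n,L,S,C=cv2.connectedComponentsWithStats(m)
for i in range(1,n):
    if S[i,4]<40 or S[i,0]>390: continue
    ys,xs=np.where(L==i); z=.012 if C[i][1]>250 else .018
    P=px2w('side',np.c_[xs,ys],z)[:,:2].astype(np.float32)
    r=cv2.minAreaRect(P); print(S[i],np.round(C[i]),'c',np.round(r[0],4),'wh',np.round(r[1],4),'ang',round(r[2],1),'mean',P.mean(0).round(4))
for l in ['tray_front','riser','peg_long','peg_short','peg_odd','incense_holder']:
    for d in ctrl.outline_of('side',l)[:7]:
        mm=d['mask'].astype(np.uint8); c=max(cv2.findContours(mm,0,2)[0],key=cv2.contourArea)
        print(l,round(d['conf'],2),d['rect'],cv2.approxPolyDP(c,4,True)[:,0].tolist() if l in('tray_front','riser') else '')
c1=cv2.resize(im[150:250,190:350],None,fx=5,fy=5,interpolation=2); cv2.imwrite('pics/c.png',c1)
c1=cv2.resize(im[250:400,250:400],None,fx=4,fy=4,interpolation=2); cv2.imwrite('pics/d.png',c1)
E
```

```text
[240 210  31  11  98] [257. 215.] c [0.5123 0.0678] wh [0.018  0.0847] ang 84.8 mean [0.5162 0.0667]
[344 280  26  24 186] [355. 291.] c [ 0.5953 -0.272 ] wh [0.075  0.0458] ang 11.9 mean [ 0.6007 -0.2781]
[264 294  40  17 275] [282. 303.] c [ 0.4362 -0.2219] wh [0.0286 0.0912] ang 48.2 mean [ 0.4328 -0.2222]
[307 341  27  12 155] [322. 347.] c [ 0.4444 -0.3647] wh [0.0215 0.0584] ang 73.9 mean [ 0.4485 -0.3658]
tray_front 0.9 [214.6, 169.0, 66.9, 63.3] [[249, 167], [211, 176], [238, 230], [279, 216]]
riser 0.58 [246.2, 144.4, 87.4, 77.5] [[292, 144], [246, 157], [246, 166], [280, 209], [282, 222], [332, 206], [333, 194], [318, 176], [303, 181], [293, 170], [303, 162]]
riser 0.51 [225.0, 175.2, 20.9, 9.4] [[244, 176], [225, 181], [231, 184]]
peg_long 0.17 [252.8, 125.0, 9.0, 19.5] 
peg_short 0.81 [308.3, 338.3, 23.0, 14.8] 
peg_short 0.75 [272.8, 328.8, 11.0, 22.4] 
peg_short 0.66 [348.7, 317.8, 14.4, 23.9] 
peg_odd 0.78 [345.3, 281.0, 24.4, 22.8] 
incense_holder 0.65 [297.4, 257.7, 21.3, 15.2]
```

View pics/c.png

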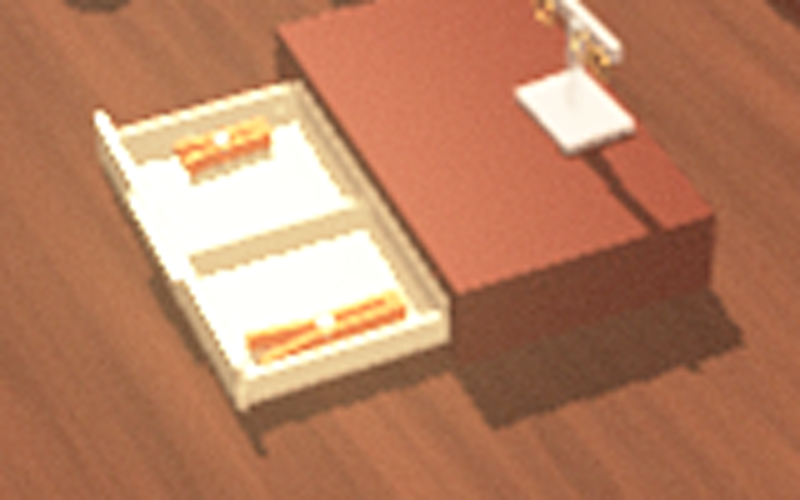

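View pics/d.png

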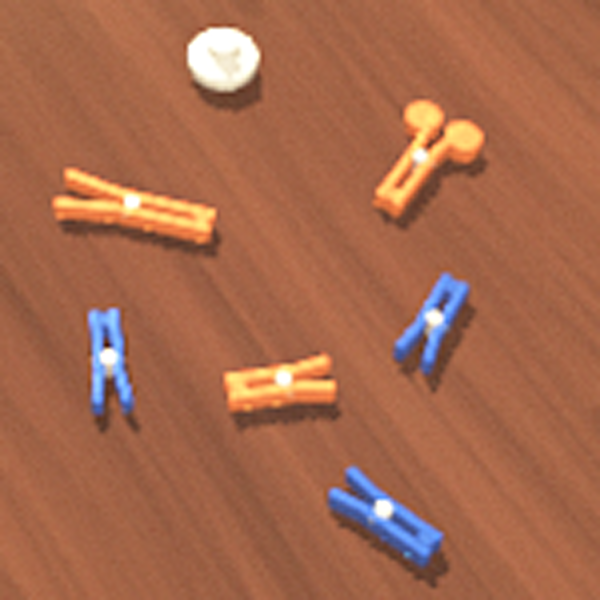

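The crops show mate_long in the near (−y) compartment and mate_short in the far one, both with jaws towards the shelf. On the ledge, the long peg's jaws point right in the image and the short peg's jaws point left.

```bash
python3 - <<'E'
from h import *
from scipy.optimize import least_squares
def W(pts,z,d=(190,150),s=5): return px2w('side',np.array(pts)/s+d,z)[:,:2]
r=W([[277,35],[452,293],[713,213]],.054); print('riser',r.round(4).tolist(),np.linalg.norm(np.diff(r,axis=0),axis=1))
f=W([[97,112],[240,375]],.036); print('front top',f.round(4).tolist(),np.linalg.norm(f[0]-f[1]))
# riser pose fit: front corners (-.08,+-.135), rear near (.08,-.135); tray front face at x=-.08-.125
def res(p):
    R=np.array([[np.cos(p[2]),-np.sin(p[2])],[np.sin(p[2]),np.cos(p[2])]])
    q=np.array([[-.08,.135],[-.08,-.135],[.08,-.135]])@R.T+p[:2]
    g=np.array([[-.205,.12],[-.205,-.12]])@R.T+p[:2]
    return np.r_[(q-r).ravel(),(g-f).ravel()]
s=least_squares(res,[.6,.1,.3]); p=s.x; print('riser pose',p.round(4),'res mm',(s.fun*1000).round(1))
R=np.array([[np.cos(p[2]),-np.sin(p[2])],[np.sin(p[2]),np.cos(p[2])]])
# tray floor centre ~ front outer face +.006+.0605
tf=p[:2]+R@[-.205+.0665,0]; print('tray_floor',tf.round(4),'front',(p[:2]+R@[-.205,0]).round(4))
m=W([[250,340],[405,302],[327,322]],.018); print('mate_long tray coords',((m-tf)@R).round(4).tolist())
m=W([[180,150],[270,128],[223,139]],.018); print('mate_short tray coords',((m-tf)@R).round(4).tolist())
for n,a in (('long',[[65,178],[58,205],[215,212],[212,236]]),('short',[[328,360],[335,388],[228,376],[232,406]])):
    w=W(a,.010,(250,250),4); t=w[:2].mean(0); j=w[2:].mean(0); v=j-t
    print(n,'mid',((t+j)/2).round(4),'len',np.linalg.norm(v).round(4),'heading',np.arctan2(v[1],v[0]).round(3))
from scipy.spatial.transform import Rotation as Ro
print(Ro.from_rotvec(ctrl.get_obs()['tool_rot']).as_matrix().round(3))
E
```

```text
riser [[0.5893, 0.2793], [0.5667, 0.023], [0.7258, 0.0085]] [0.25726766 0.15973197]
front top [[0.4709, 0.2861], [0.4469, 0.0398]] 0.2474263463676512
riser pose [ 0.6599  0.1458 -0.0866] res mm [ 2.6  7.9  1.8 -4.8  2.1 -4.1 -4.9 -3.  -1.6  4.1]
tray_floor [0.5219 0.1577] front [0.4557 0.1635]
mate_long tray coords [[-0.0441, -0.0828], [0.0457, -0.0902], [-0.0001, -0.0871]]
mate_short tray coords [[-0.0226, 0.0899], [0.0342, 0.0869], [0.0046, 0.0889]]
long mid [ 0.4387 -0.2206] len 0.0916 heading -0.772
short mid [ 0.4486 -0.3592] len 0.0563 heading 2.813
[[-0.925  0.379 -0.   ]
 [ 0.379  0.925  0.   ]
 [ 0.     0.    -1.   ]]
```

```bash
cat >> h.py <<'E'
from scipy.spatial.transform import Rotation as Ro
def plan(x,y,z,phi):
    o=ctrl.get_obs(); R=Ro.from_rotvec(o['tool_rot']).as_matrix(); p=o['tool_pos']
    d=R.T@(np.array([x,y,z])-p); cur=np.arctan2(R[1,0],R[0,0])
    print('t %.2f pos %s phi %.3f q6 %.2f op %.1f F %s'%(o['t'],p.round(4),cur,o['q'][5],o['opening']*1e3,np.round(o['contact_force'],1)))
    print('  rows mm',(d*1e3).round(1),'turn',round((cur-phi+np.pi)%(2*np.pi)-np.pi,3))
E
python3 -m creep '[[100,-120,-160,15,0.1],[100,-489,-662,60,0.38],[100,-489,-662,60,0.38],[100,-489,-662,60,0.38],[100,-489,-662,60,0.38],[100,-489,-662,60,0.38],[100,-489,-662,60,0.38],[100,-489,-662,60,0.38],[100,-489,-662,60,0.38],[100,-489,-662,60,0.38],[100,-489,-662,60,0.38],[100,-489,-662,60,0.38]]' 30
python3 -c "
from h import *
plan(.4387,-.2206,.17,2.370)"
```

```text
t: 1.6
tool_pos: [0.3592, 0.0931, 0.1952]
tool_rot: [1.177, 2.911, 0.001]
contact_force: [0.7, 0.4, -0.3]
opening: 0.0519
t 1.60 pos [0.3592 0.0931 0.1952] phi 2.373 q6 -0.75 op 51.9 F [ 0.7  0.4 -0.3]
  rows mm [-275.1 -170.4   25.3] turn 0.003
```

```bash

python3 -m creep '[[110,-275,-170,25,0],[110,-275,-170,25,0],[110,-275,-170,25,0],[110,-275,-170,25,0],[110,-275,-170,25,0],[110,-275,-170,25,0],[110,-275,-170,25,0],[110,-275,-170,25,0],[110,-275,-170,25,0],[110,-275,-170,25,0],[110,-275,-170,25,0]]'
cat >> h.py <<'E'
def orange(im,cam,z,c,amin=150):
    hsv=cv2.cvtColor(im,cv2.COLOR_RGB2HSV)
    m=cv2.inRange(hsv,(4,150,110),(18,255,255)); m=cv2.morphologyEx(m,cv2.MORPH_CLOSE,np.ones((11,11)))
    n,L,S,C=cv2.connectedComponentsWithStats(m)
    for i in range(1,n):
        if S[i,4]<amin: continue
        ys,xs=np.where(L==i); P=px2w(cam,np.c_[xs,ys],z,c)[:,:2].astype(np.float32)
        r=cv2.minAreaRect(P); a=np.deg2rad(r[2]) if r[1][0]>r[1][1] else np.deg2rad(r[2])+np.pi/2
        print(S[i].tolist(),'c',np.round(r[0],4),'wh',np.round(r[1],4),'head mod pi',round(a%np.pi,3),'mean',P.mean(0).round(4))
E
python3 - <<'E'
from h import *
plan(.4387,-.2206,.15,2.370)
c=ctrl.calibration('wrist'); im=snap('wrist','e.png'); orange(im,'wrist',.010,c)
print(-np.array(c['R']).T@c['t'])
E
```

```text
t: 2.52
tool_pos: [0.4384, -0.2182, 0.1697]
tool_rot: [-1.178, -2.912, -0.001]
contact_force: [0.2, -0.3, -0.5]
opening: 0.0486
t 2.52 pos [ 0.4384 -0.2182  0.1697] phi 2.372 q6 -1.42 op 48.6 F [ 0.2 -0.3 -0.5]
  rows mm [-1.9 -1.5 19.7] turn 0.002
[0, 0, 560, 406, 171217] c [ 0.4965 -0.2056] wh [0.7222 0.4366] head mod pi 0.641 mean [ 0.4308 -0.204 ]
[54, 341, 39, 32, 274] c [ 0.4109 -0.5571] wh [0.0778 0.0124] head mod pi 1.531 mean [ 0.4125 -0.5607]
[130, 367, 49, 53, 1496] c [ 0.5385 -0.531 ] wh [0.0466 0.1175] head mod pi 1.785 mean [ 0.5339 -0.5335]
[382, 367, 43, 53, 1381] c [ 0.7496 -0.3077] wh [0.0448 0.1099] head mod pi 2.96 mean [ 0.7536 -0.3037]
[0, 391, 37, 29, 639] c [ 0.3985 -0.6843] wh [0.0349 0.0831] head mod pi 1.61 mean [ 0.4019 -0.6855]
[ 0.37753385 -0.16041155  0.31227469]
```

View pics/e.png

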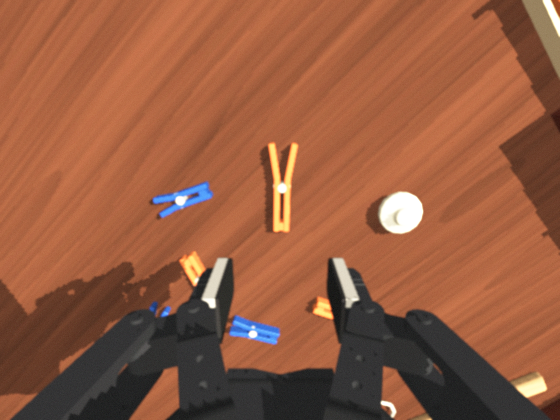

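The wrist view shows the long peg upright at (282,187), finger ends at (271,143) and (295,144), and jaw end at (281,231). The incense holder is at (400,212).

```bash

python3 - <<'E'
from h import *
c=ctrl.calibration('wrist')
im=cv2.imread('pics/e.png')
w=px2w('wrist',[[271,143],[295,144],[277,231],[287,231],[282,188]],.010,c)[:,:2]; print(w.round(4).tolist())
t=w[:2].mean(0);j=w[2:4].mean(0);v=j-t; h=np.arctan2(v[1],v[0]);m=(t+j)/2
print('mid',m.round(4),'len',np.linalg.norm(v),'head',h, 'tcp px',w2px('wrist',[[*ctrl.get_obs()['tool_pos'][:2],.01]],c))
plan(*m,.03,h+np.pi); plan(*m,.001,h+np.pi)
print(im[187:190,270:276].tolist()[0], im[215,272:292].tolist())
E
```

```text
[[0.3986, -0.1919], [0.4155, -0.1758], [0.469, -0.2523], [0.4764, -0.2446], [0.4385, -0.2155]]
mid [ 0.4399 -0.2162] len 0.09211900435960119 head -0.7768135130786908 tcp px [[280.42792118 189.40771657]]
t 2.57 pos [ 0.4385 -0.2177  0.1699] phi 2.373 q6 -1.42 op 48.5 F [-0.2  0.6  0.8]
  rows mm [  0.    2.1 139.9] turn 0.009
t 2.57 pos [ 0.4385 -0.2177  0.1699] phi 2.373 q6 -1.42 op 48.5 F [-0.2  0.6  0.8]
  rows mm [  0.    2.1 168.9] turn 0.009
[[42, 61, 107], [44, 64, 106], [65, 88, 137], [97, 141, 233], [114, 188, 255], [120, 216, 255]] [[44, 69, 134], [61, 117, 240], [99, 189, 255], [121, 223, 255], [128, 230, 255], [122, 227, 255], [108, 206, 255], [77, 153, 255], [48, 86, 179], [42, 64, 110], [40, 66, 131], [62, 118, 240], [96, 185, 255], [118, 221, 255], [125, 229, 255], [127, 231, 255], [115, 215, 255], [91, 171, 255], [75, 123, 223], [65, 101, 177]]
```

```bash

python3 -m creep '[[110,0,2,40,0],[110,0,2,80,0.01],[110,0,2,115,0.01],[110,0,2,140,0.01],[110,0,2,156,0.01],[110,0,2,164,0.01],[110,0,2,167,0.01],[110,0,2,167,0.01],[255,0,2,167,0.01],[255,0,2,167,0.01],[255,0,2,167,0.01],[255,0,2,167,0.01]]' 40
python3 -m creep '[[255,0,0,0,0],[255,0,0,0,0],[255,0,0,-5,0],[255,0,0,-25,0],[255,0,0,-60,0],[255,0,0,-90,0],[255,0,0,-105,0],[255,0,0,-110,0]]'
python3 - <<'E'
from h import *
snap('wrist','f.png')
a=-.0866; R=np.array([[np.cos(a),-np.sin(a)],[np.sin(a),np.cos(a)]]); tf=np.array([.5219,.1577])
plan(*(tf+R@[0,-.048]),.11,a+np.pi)
E
```

```text
t: 3.57
tool_pos: [0.4413, -0.2179, 0.0047]
tool_rot: [1.192, 2.903, -0.001]
contact_force: [-0.3, 0.9, 4.3]
opening: 0.0146
t: 4.23
tool_pos: [0.4418, -0.2184, 0.117]
tool_rot: [1.19, 2.9, -0.002]
contact_force: [0.4, -0.5, -0.3]
opening: 0.0144
t 4.28 pos [ 0.4414 -0.2181  0.1161] phi 2.363 q6 -1.40 op 14.5 F [ 0.7 -0.1 -0.2]
  rows mm [176.1 287.1   5.4] turn -0.692
```

View pics/f.png

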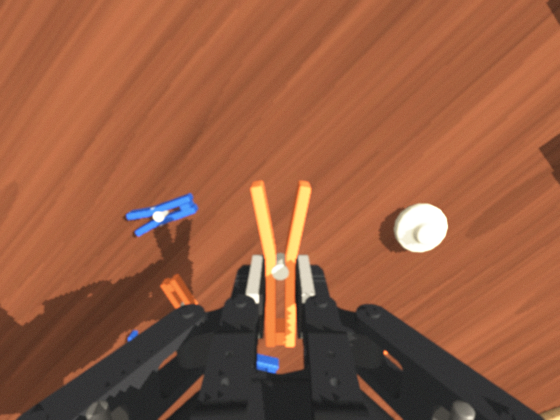

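The peg is held straight between the pads (origin near (280,268)) and clear of the ledge. Next I move over the tray.

```bash

python3 -m creep '[[255,10,15,-3,-0.05],[255,30,48,-10,-0.15],[255,52,84,-20,-0.25],[255,74,120,-30,-0.35],[255,96,156,-40,-0.45],[255,118,192,-50,-0.55],[255,140,228,-56,-0.65],[255,158,258,-60,-0.69],[255,168,275,-60,-0.69],[255,174,284,-60,-0.69],[255,176,287,-60,-0.69],[255,176,287,-60,-0.69]]'
python3 -m creep '[[255,0,0,0,0],[255,0,0,0,0]]'
python3 - <<'E'
from h import *
c=ctrl.calibration('wrist'); np.savez('g.npz',R=c['R'],t=c['t'])
snap('wrist','g.png')
plan(.5219,.11,.11,np.pi-.0866)
E
```

```text
t: 5.28
tool_pos: [0.5154, 0.1107, 0.1712]
tool_rot: [-0.138, -3.136, 0.001]
contact_force: [0.0, -0.1, 0.4]
opening: 0.0147
t: 5.45
tool_pos: [0.5159, 0.1094, 0.1722]
tool_rot: [-0.142, -3.137, 0.001]
contact_force: [0.2, 0.2, -1.1]
opening: 0.0143
t 5.50 pos [0.516  0.1095 0.1725] phi 3.051 q6 -1.41 op 14.6 F [-0.6 -0.1 -0.2]
  rows mm [-5.8  1.1 62.4] turn -0.004
```

View pics/g.png

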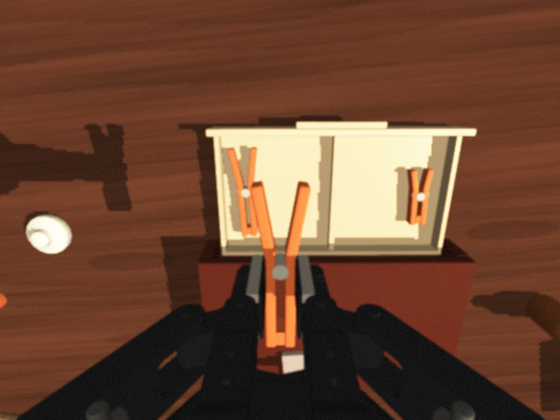

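The tray is square in view: front panel at row 132 (columns 207–475), divider at column 331, mate_long from (243,150) to (251,235), and mate_short from (422,171) to (418,223).

```bash

python3 - <<'E'
from h import *
c=ctrl.calibration('wrist')
def W(p,z): return px2w('wrist',p,z,c)[:,:2]
f=W([[207,131],[475,130]],.036); print('front',f.round(4).tolist(),np.linalg.norm(f[0]-f[1]))
d=W([[332.5,135],[331,246]],.018); v=d[1]-d[0]; print('divider',d.round(4).tolist(),np.arctan2(v[1],v[0]),np.linalg.norm(v))
e=f[1]-f[0]; print('front dir -90:',np.arctan2(e[1],e[0])-np.pi/2)
rs=W([[200,262],[473,262]],.054);e=rs[1]-rs[0]; print('riser front',rs.round(4).tolist(),np.arctan2(e[1],e[0])-np.pi/2,np.linalg.norm(e))
for n,p in (('long',[[232,150],[253,149],[246,234],[257,234]]),('short',[[414,171],[430,171],[412,223],[424,223]])):
    w=W(p,.016); t=w[:2].mean(0);j=w[2:].mean(0);v=j-t
    print(n,((t+j)/2).round(4),np.linalg.norm(v).round(4),np.arctan2(v[1],v[0]).round(3))
E
```

```text
front [[0.45, 0.0504], [0.4705, 0.287]] 0.2374572476278448
divider [[0.4657, 0.1636], [0.5814, 0.1579]] -0.049700438620081715 0.11590653636988396
front dir -90: -0.08643269273847975
riser front [[0.5688, 0.0276], [0.5929, 0.2882]] -0.09215798262638675 0.2617032767187525
long [0.5162 0.0759] 0.089 -0.023
short [0.5365 0.2505] 0.0555 -0.017
```

```bash

python3 -m creep '[[255,1,8,20,-0.04],[255,1,8,55,-0.04],[255,1,8,90,-0.04],[255,1,8,120,-0.04],[255,1,8,142,-0.04],[255,1,8,154,-0.04],[255,1,8,159,-0.04],[255,1,8,161,-0.04],[255,1,8,161,-0.04]]'
python3 -m creep '[[220,0,0,0,0],[190,0,0,0,0],[175,0,0,0,0],[175,0,0,0,0],[175,0,0,-4,0],[175,0,0,-20,0],[175,0,0,-55,0],[175,0,0,-95,0],[120,0,0,-130,0],[120,0,0,-160,0],[120,0,0,-165,0]]'
python3 - <<'E'
from h import *
c=ctrl.calibration('wrist')
snap('wrist','i.png'); np.save('ci.npy',c,allow_pickle=True)
plan(.4486,-.3592,.17,2.813)
E
```

```text
t: 6.25
tool_pos: [0.517, 0.1186, 0.0129]
tool_rot: [0.078, 3.139, 0.0]
contact_force: [-0.2, 0.5, -0.2]
opening: 0.0142
t: 7.17
tool_pos: [0.5197, 0.1193, 0.1849]
tool_rot: [0.076, 3.128, 0.002]
contact_force: [-0.1, -0.1, 0.0]
opening: 0.0454
t 7.22 pos [0.519  0.1192 0.1831] phi 3.093 q6 -1.44 op 45.2 F [0.4 0.1 1.4]
  rows mm [  47.2 -481.3   12. ] turn 0.28
```

View pics/i.png

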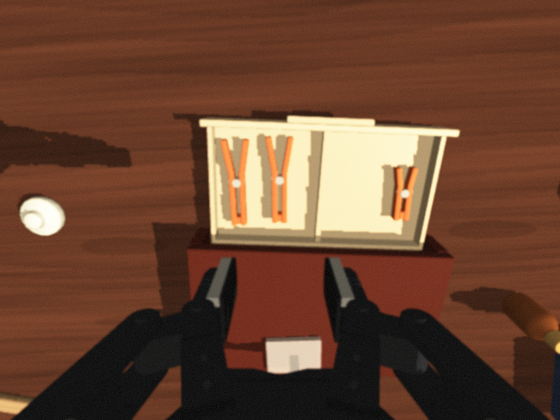

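The long peg lies flat at (279,180), parallel with its mate at (237,182), in the left compartment. Next is the short peg.

```bash

python3 -m creep '[[120,3,-20,0,0.05],[120,47,-481,12,0.28],[120,47,-481,12,0.28],[120,47,-481,12,0.28],[120,47,-481,12,0.28],[120,47,-481,12,0.28],[120,47,-481,12,0.28],[120,47,-481,12,0.28],[120,47,-481,12,0.28],[120,47,-481,12,0.28],[120,47,-481,12,0.28],[120,47,-481,12,0.28]]'
python3 -m creep '[[120,4,-30,0,0.0],[120,4,-30,0,0],[120,4,-30,0,0],[120,4,-30,0,0]]'
python3 - <<'E'
from h import *
c=ctrl.calibration('wrist'); plan(.4486,-.3592,.17,2.813)
snap('wrist','j.png')
E
```

```text
t: 8.22
tool_pos: [0.4449, -0.3557, 0.1632]
tool_rot: [-0.514, -3.097, -0.003]
contact_force: [2.4, 0.2, -0.2]
opening: 0.045
t: 8.55
tool_pos: [0.4324, -0.3805, 0.1636]
tool_rot: [-0.514, -3.097, -0.003]
contact_force: [-0.1, 0.1, 1.0]
opening: 0.0452
t 8.55 pos [ 0.4324 -0.3805  0.1636] phi 2.813 q6 -2.09 op 45.2 F [-0.1  0.1  1. ]
  rows mm [-8.4 25.4 -6.4] turn -0.0
```

View pics/j.png

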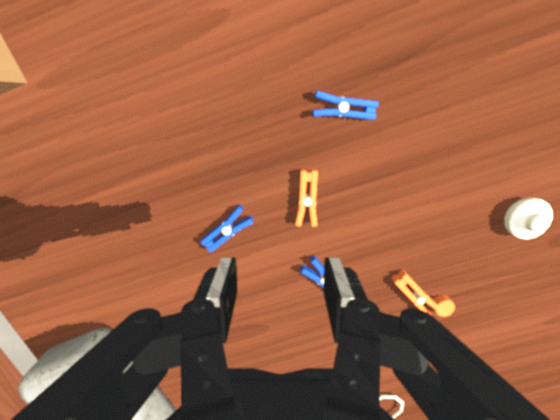

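The short peg is at (308,198), jaws at the top (309,171) and finger ends at (299,226) and (314,226). The blue pegs are clear of the finger zone.

```bash

python3 - <<'E'
from h import *
c=ctrl.calibration('wrist')
w=px2w('wrist',[[299,226],[314,226],[304,171],[314,171]],.010,c)[:,:2]
t=w[:2].mean(0);j=w[2:4].mean(0);v=j-t; h=np.arctan2(v[1],v[0]);m=(t+j)/2
print('mid',m.round(4),'len',np.linalg.norm(v),'head',h)
plan(*m,.003,h)
E
```

```text
mid [ 0.4497 -0.3564] len 0.058091427304461554 head 2.7991178767294995
t 8.60 pos [ 0.4328 -0.3801  0.1639] phi 2.814 q6 -2.09 op 45.5 F [ 0.6 -0.2 -0.3]
  rows mm [ -8.6  27.7 161. ] turn 0.014
```

```bash

python3 -m creep '[[120,-5,15,20,0],[120,-9,28,55,0.01],[120,-9,28,95,0.01],[120,-9,28,128,0.01],[120,-9,28,148,0.01],[120,-9,28,157,0.01],[120,-9,28,160,0.01],[120,-9,28,160,0.01],[255,-9,28,160,0.01],[255,-9,28,160,0.01],[255,-9,28,160,0.01],[255,-9,28,160,0.01]]' 40
python3 -m creep '[[255,0,0,0,0],[255,0,0,0,0],[255,0,0,-5,0],[255,0,0,-25,0],[255,0,0,-60,0],[255,0,0,-100,0],[255,0,0,-135,0],[255,0,0,-155,0],[255,0,0,-160,0],[255,0,0,-160,0]]'
python3 - <<'E'
from h import *
snap('wrist','k.png')
c=np.load('ci.npy',allow_pickle=True).item()
def W(p,z): return px2w('wrist',p,z,c)[:,:2]
for n,p in (('matelong',[[224,141],[245,141],[233,224],[243,224]]),('placed',[[269,138],[290,138],[274,221],[286,221]]),('short',[[398,168],[413,168],[396,220],[407,220]])):
    w=W(p,.016); t=w[:2].mean(0);j=w[2:].mean(0);v=j-t
    print(n,((t+j)/2).round(4),np.linalg.norm(v).round(4),np.arctan2(v[1],v[0]).round(3))
d=W([[323,132],[318,238]],.018); print('div',d.round(4).tolist())
f=W([[201,121],[457,132]],.036); print('front',f.round(4).tolist())
plan(.525,.205,.17,-.05)
E
```

```text
t: 9.6
tool_pos: [0.4518, -0.3591, 0.0075]
tool_rot: [0.529, 3.093, -0.003]
contact_force: [1.0, 1.5, 5.8]
opening: 0.0144
t: 10.43
tool_pos: [0.4512, -0.3589, 0.1676]
tool_rot: [0.529, 3.093, -0.005]
contact_force: [-0.8, -0.3, -0.9]
opening: 0.0145
matelong [0.5164 0.074 ] 0.0894 -0.056
placed [0.5154 0.1194] 0.0888 -0.043
short [0.5363 0.2495] 0.0576 0.012
div [[0.4671, 0.1642], [0.5812, 0.1584]]
front [[0.4498, 0.0507], [0.471, 0.2859]]
t 10.48 pos [ 0.4503 -0.3579  0.165 ] phi 2.803 q6 -2.03 op 14.7 F [ 0.5 -0.2 -0.2]
  rows mm [116.7 555.7  -5.2] turn 2.853
```

View pics/k.png

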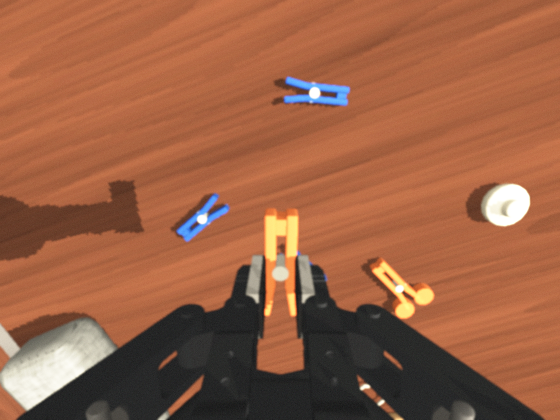

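```bash

python3 -m creep '[[255,3,12,0,0.05],[255,8,38,0,0.16],[255,14,66,0,0.28],[255,20,94,0,0.40],[255,26,122,0,0.52],[255,32,150,0,0.64],[255,38,178,0,0.76],[255,44,206,0,0.88],[255,50,234,0,1.0],[255,55,260,0,1.12],[255,59,278,0,1.24],[255,60,285,0,1.36]]'
python3 - <<'E'
from h import *
plan(.535,.208,.17,-.05)
E
```

```text
t: 11.48
tool_pos: [0.4868, -0.0663, 0.1616]
tool_rot: [-2.358, -2.067, 0.004]
contact_force: [-0.4, -0.0, -0.1]
opening: 0.0147
t 11.48 pos [ 0.4868 -0.0663  0.1616] phi 1.439 q6 -0.16 op 14.7 F [-0.4 -0.  -0.1]
  rows mm [278.3  11.8  -8. ] turn 1.489
```

```bash

python3 -m creep '[[255,20,1,-1,0.12],[255,48,2,-2,0.24],[255,76,3,-4,0.36],[255,104,4,-5,0.48],[255,132,6,-6,0.60],[255,160,7,-7,0.72],[255,188,8,-8,0.84],[255,216,9,-8,0.96],[255,242,10,-8,1.08],[255,262,11,-8,1.20],[255,274,12,-8,1.32],[255,278,12,-8,1.44]]'
python3 -m creep '[[255,0,0,0,0.05],[255,0,0,0,0.05],[255,0,0,0,0.05]]'
python3 - <<'E'
from h import *
c=ctrl.calibration('wrist')
plan(.535,.208,.0145,-.05)
im=snap('wrist','l.png')
E
```

```text
t: 12.48
tool_pos: [0.5343, 0.2065, 0.1693]
tool_rot: [3.141, -0.002, -0.009]
contact_force: [-0.6, -0.1, -0.0]
opening: 0.0142
t: 12.73
tool_pos: [0.5346, 0.2047, 0.1703]
tool_rot: [3.14, -0.072, -0.007]
contact_force: [0.1, 0.6, -0.1]
opening: 0.0148
t 12.73 pos [0.5346 0.2047 0.1703] phi -0.046 q6 1.85 op 14.8 F [ 0.1  0.6 -0.1]
  rows mm [  0.9  -3.5 155.7] turn 0.004
```

View pics/l.png

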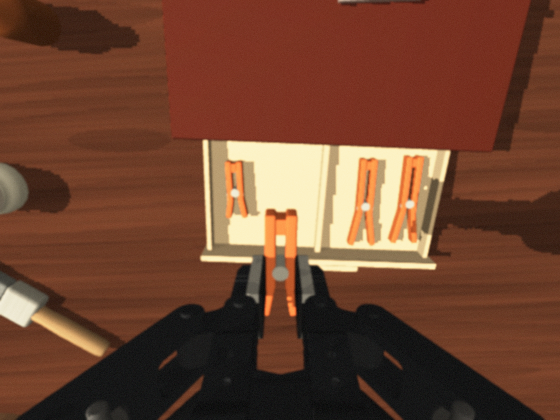

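The short peg is held with jaws towards the shelf, and mate_short is at (235,190). The wrist camera now overhangs the shelf, so I'll check its clearance to the earring stand before descending.

```bash

python3 - <<'E'
from h import *
c=ctrl.calibration('wrist')
print('cam',-np.array(c['R']).T@c['t'])
print('stand base', px2w('side',np.array([[515,92],[572,155],[635,128],[575,70]])/5+[190,150],.056).round(3).tolist())
print('stand top px crossbar', px2w('side',np.array([[540,8],[615,55]])/5+[190,150],.125).round(3).tolist())
w=px2w('wrist',[[229,215],[244,215],[230,163],[240,163]],.016,c)[:,:2]
t=w[:2].mean(0);j=w[2:4].mean(0);v=j-t
print('mate short',((t+j)/2).round(4),np.linalg.norm(v),np.arctan2(v[1],v[0]))
w=px2w('wrist',[[319,249],[325,145]],.018,c)[:,:2];v=w[1]-w[0];print('div',w.round(4).tolist(),np.arctan2(v[1],v[0]))
w=px2w('wrist',[[201,260],[435,267]],.036,c)[:,:2];print('front',w.round(4).tolist())
E
```

```text
cam [0.6183182  0.20053482 0.31296468]
stand base [[0.685, 0.156, 0.056], [0.683, 0.089, 0.056], [0.728, 0.092, 0.056], [0.727, 0.157, 0.056]]
stand top px crossbar [[0.69, 0.139, 0.125], [0.704, 0.081, 0.125]]
mate short [0.5366 0.2484] 0.05400009666973101 -0.06534316769750931
div [[0.4677, 0.1657], [0.5771, 0.1595]] -0.056765532571845655
front [[0.4701, 0.2873], [0.4507, 0.049]]
```

```bash

python3 -m creep '[[255,1,-2,20,0],[255,1,-2,55,0],[255,1,-2,90,0],[255,1,-2,118,0],[255,1,-2,138,0],[255,1,-2,150,0],[255,1,-2,155,0],[255,1,-2,156,0],[255,1,-2,156,0]]'
python3 -m creep '[[220,0,0,0,0],[190,0,0,0,0],[175,0,0,0,0],[175,0,0,0,0],[175,0,0,-4,0],[175,0,0,-20,0],[175,0,0,-55,0],[175,0,0,-95,0],[175,0,0,-130,0],[255,0,0,-150,0],[255,0,0,-155,0],[255,0,0,-155,0]]'
python3 - <<'E'
from h import *
c=ctrl.calibration('wrist')
plan(.415,.168,.10,-.088)
im=snap('wrist','m.png')
E
```

```text
t: 13.53
tool_pos: [0.5378, 0.2071, 0.0179]
tool_rot: [-3.14, 0.074, -0.002]
contact_force: [0.6, 0.2, 0.4]
opening: 0.0144
t: 14.53
tool_pos: [0.5383, 0.2074, 0.1747]
tool_rot: [-3.139, 0.074, -0.007]
contact_force: [-0.1, -0.1, -1.3]
opening: 0.0005
t 14.53 pos [0.5383 0.2074 0.1747] phi -0.047 q6 1.86 op 0.5 F [-0.1 -0.1 -1.3]
  rows mm [-121.7   45.2   74.1] turn 0.041
```

View pics/m.png

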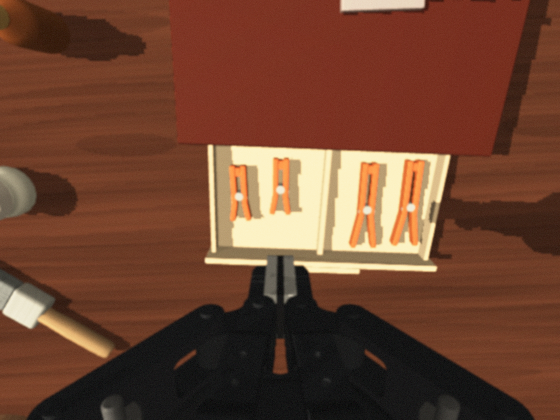

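Both pairs lie flat and parallel: short pegs at (240,193) and (281,187), long pegs at (367,207) and (408,204). I've now viewed 12 pictures, so the remaining checks are numeric. I'll back off to the tray front, turning the tool half round so the wrist camera stays clear of the shelf and stand.

```bash

python3 -m creep '[[255,-10,4,0,-0.1],[255,-30,12,0,-0.22],[255,-55,22,0,-0.34],[255,-80,32,0,-0.46],[255,-100,38,0,-0.58],[255,-115,43,0,-0.70],[255,-122,45,0,-0.82],[255,-122,45,0,-0.94],[255,-122,45,0,-1.06],[255,-122,45,0,-1.18],[255,-122,45,0,-1.30],[255,-122,45,0,-1.42]]'
python3 -m creep '[[255,0,0,0,-0.12],[255,0,0,0,-0.24],[255,0,0,0,-0.36],[255,0,0,0,-0.48],[255,0,0,0,-0.60],[255,0,0,0,-0.72],[255,0,0,0,-0.84],[255,0,0,0,-0.96],[255,0,0,0,-1.08],[255,0,0,0,-1.20],[255,0,0,0,-1.32],[255,0,0,0,-1.44]]'
python3 -m creep '[[255,0,0,0,-0.12],[255,0,0,0,-0.24],[255,0,0,0,-0.24],[255,0,0,0,-0.24]]'
python3 - <<'E'
from h import *
plan(.415,.172,.018,np.pi-.088)
E
```

```text
t: 15.58
tool_pos: [0.4113, 0.1674, 0.1688]
tool_rot: [-2.422, -1.997, 0.008]
contact_force: [0.8, 0.2, 0.2]
opening: 0.0002
t: 16.58
tool_pos: [0.4114, 0.1674, 0.1688]
tool_rot: [-0.504, -3.096, 0.003]
contact_force: [1.0, -0.5, 0.1]
opening: 0.0005
t: 16.92
tool_pos: [0.4118, 0.1675, 0.1697]
tool_rot: [-0.144, -3.134, 0.002]
contact_force: [0.2, 0.9, -0.5]
opening: 0.0
t 16.92 pos [0.4118 0.1675 0.1697] phi 3.050 q6 -1.26 op 0.0 F [ 0.2  0.9 -0.5]
  rows mm [ -3.4   5.  151.6] turn -0.004
```

```bash

python3 -m creep '[[255,0,4,20,0],[255,0,4,55,0],[255,0,4,90,0],[255,0,4,120,0],[255,0,4,140,0],[255,0,4,148,0],[255,0,4,150,0],[255,-5,4,150,0],[255,-13,4,150,0],[255,-21,4,150,0],[255,-27,4,150,0],[255,-31,4,150,0]]'
python3 -m creep '[[255,-4,0,0,0],[255,-10,0,0,0],[255,-17,0,0,0],[255,-25,0,0,0],[255,-33,0,0,0],[255,-41,0,0,0],[255,-49,0,0,0],[255,-57,0,0,0],[255,-65,0,0,0],[255,-72,0,0,0],[255,-77,0,0,0],[255,-80,0,0,0]]'
python3 - <<'E'
from h import *
plan(.568,.158,.018,np.pi-.088)
for d in ctrl.boxes_of('side','tray_front')[:2]: print(d)
E
```

```text
t: 17.92
tool_pos: [0.4466, 0.1691, 0.0236]
tool_rot: [0.14, 3.135, 0.001]
contact_force: [-0.1, -0.1, 0.4]
opening: -0.0001
t: 18.92
tool_pos: [0.5247, 0.1618, 0.022]
tool_rot: [0.14, 3.138, -0.0]
contact_force: [-1.6, 1.4, 1.1]
opening: 0.0001
t 18.92 pos [0.5247 0.1618 0.022 ] phi 3.053 q6 -1.32 op 0.1 F [-1.6  1.4  1.1]
  rows mm [-43.4   0.    4. ] turn -0.001
{'rect': [212.7, 168.0, 67.3, 64.2], 'conf': 0.63}
```

```bash

python3 -m creep '[[255,-5,0,0,0],[255,-11,0,0,0],[255,-17,0,0,0],[255,-23,0,0,0],[255,-28,0,0,0],[255,-32,0,0,0],[255,-35,0,0,0],[255,-36,0,0,0],[255,-37,0,0,0],[255,-38,0,0,0]]'
python3 -m creep '[[255,-1,0,0,0],[255,-2,0,0,0],[255,-3,0,0,0],[255,-4,0,0,0]]'
python3 - <<'E'
from h import *
plan(.568,.158,.018,np.pi-.088)
im=snap('side','n.png')
for l in ('tray_front','riser'):
    for d in ctrl.boxes_of('side',l)[:2]: print(l,d)
E
```

```text
t: 19.8
tool_pos: [0.5618, 0.1585, 0.0221]
tool_rot: [-0.139, -3.138, 0.0]
contact_force: [-2.1, -0.9, -0.6]
opening: 0.0
t: 20.13
tool_pos: [0.5658, 0.1582, 0.022]
tool_rot: [-0.139, -3.138, 0.0]
contact_force: [-2.1, -0.9, -0.5]
opening: -0.0003
t 20.13 pos [0.5658 0.1582 0.022 ] phi 3.053 q6 -1.34 op -0.3 F [-2.1 -0.9 -0.5]
  rows mm [-2.2  0.   4. ] turn -0.001
tray_front {'rect': [248.2, 167.5, 32.9, 53.1], 'conf': 0.58}
riser {'rect': [266.5, 144.3, 64.8, 77.8], 'conf': 0.67}
riser {'rect': [293.5, 143.7, 22.3, 36.6], 'conf': 0.61}
```

Force is still only sliding friction (about 2 N). I'll keep going in small steps until it meets the stop.

```bash

python3 -m creep '[[255,-1,0,0,0],[255,-2,0,0,0],[255,-3,0,0,0],[255,-3,0,0,0]]'
python3 -m creep '[[255,-1,0,0,0],[255,-2,0,0,0],[255,-3,0,0,0],[255,-3,0,0,0]]'
```

```text
t: 20.62
tool_pos: [0.5691, 0.158, 0.0221]
tool_rot: [0.139, 3.138, 0.0]
contact_force: [-0.5, -0.3, 0.1]
opening: -0.0003
t: 20.95
tool_pos: [0.5705, 0.1579, 0.0221]
tool_rot: [-0.139, -3.135, 0.0]
contact_force: [-7.2, 0.3, 5.2]
opening: 0.0002
```

```bash

python3 -m creep '[[255,-1,0,0,0],[255,-2,0,0,0],[255,-2,0,0,0]]'
python3 -m creep '[[255,2,0,0,0],[255,8,0,0,0],[255,20,0,0,0],[255,40,0,0,0],[255,60,0,0,0],[255,70,0,-20,0],[255,75,0,-60,0],[255,80,0,-100,0],[255,90,0,-130,0],[255,110,-20,-140,0],[255,130,-40,-140,0],[255,140,-50,-140,0]]'
python3 - <<'E'
from h import *
c=ctrl.calibration('wrist'); plan(.4,.1,.2,3.05); im=snap('wrist','o.png'); s=snap('side','p.png')
for cam in('wrist','side'):
  for l in ('tray_front','riser','peg_odd','peg_long','peg_short'):
    for d in ctrl.outline_of(cam,l)[:2]:
        m=d['mask'].astype(np.uint8); k=max(cv2.findContours(m,0,2)[0],key=cv2.contourArea)
        print(cam,l,round(d['conf'],2),np.round(d['rect']),px2w(cam,cv2.boxPoints(cv2.minAreaRect(k)),.036 if l=='tray_front' else .054,c if cam=='wrist' else None)[:,:2].round(3).tolist() if l in('tray_front','riser') else '')
# change of side image over ledge vs start
b=cv2.imread('pics/b.png').astype(int); d=(np.abs(b-s[:,:,::-1].astype(int)).max(2)>60).astype(np.uint8)
n,L,S,C=cv2.connectedComponentsWithStats(cv2.morphologyEx(d,cv2.MORPH_CLOSE,np.ones((5,5)))); print(S[1:][S[1:,4]>25].tolist())
E
```

```text
t: 21.2
tool_pos: [0.5705, 0.1579, 0.0218]
tool_rot: [-0.139, -3.13, 0.001]
contact_force: [-14.6, 0.8, 9.9]
opening: 0.0
t: 22.2
tool_pos: [0.4295, 0.1193, 0.1637]
tool_rot: [0.139, 3.134, 0.0]
contact_force: [0.7, -0.7, -0.2]
opening: 0.0
t 22.20 pos [0.4295 0.1193 0.1637] phi 3.053 q6 -1.38 op 0.0 F [ 0.7 -0.7 -0.2]
  rows mm [ 27.6 -21.8 -36.4] turn 0.003
wrist tray_front 0.65 [369. 310.  71.  23.] [[0.559, 0.203], [0.566, 0.274], [0.596, 0.277], [0.589, 0.203]]
wrist riser 0.66 [275. 308. 184.  69.] [[0.58, 0.237], [0.544, 0.256], [0.584, 0.303], [0.623, 0.286]]
wrist peg_odd 0.82 [  0. 354.  22.  20.] 
wrist peg_short 0.31 [506. 358.  52.  62.] 
side tray_front 0.74 [250. 167.  31.  50.] [[0.575, 0.256], [0.593, 0.263], [0.57, 0.019], [0.554, 0.015]]
side riser 0.72 [243. 148.  90.  77.] [[0.568, 0.275], [0.79, 0.358], [0.721, -0.032], [0.54, -0.075]]
side peg_odd 0.81 [341. 280.  30.  26.] 
side peg_short 0.85 [334. 367.  26.  25.] 
side peg_short 0.75 [348. 318.  17.  27.] 
[[0, 0, 93, 105, 8263], [97, 46, 182, 186, 8101], [0, 154, 14, 29, 120], [0, 171, 93, 119, 3728], [93, 193, 60, 227, 5949], [163, 261, 142, 159, 9487], [0, 312, 44, 102, 1598], [306, 339, 29, 17, 363]]
```

```bash
python3 -c "
from station import ctrl
print(ctrl.finish_job())"
```

```text
the job is handed in; nothing more can be done
None
```

I put both pegs beside their matches, pushed the tray in, and handed the job in at about 22 s of the 64 s allowed.

- **Pegs:** The long and short pegs each lie flat next to their own match, in the same compartment. A wrist picture taken before the tray was closed showed both pairs parallel, about 40–45 mm apart.
- **Tray:** I pushed the front panel until it met its stop. The force rose from about 2 N to 15 N and the tray stopped moving, after roughly the expected 125 mm. The side camera puts the front panel at the shelf's front edge.
- **Other things:** The side picture after closing shows the odd round-ended peg where it was at the start. The blue look-alikes showed no change either, where the arm and its shadow did not cover the comparison.
- **Weak checks:** The detectors gave only rough outlines of the shelf and tray, and sometimes labelled blue pegs as the short peg. I had used all 12 picture views by then, so the closed tray was checked only by force, position and detector outlines. The pegs inside it could not be checked after closing.

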